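# Free the sagging gate bolt of a test guard and hold the gate ajar

## Robot

A 6-joint arm with a two-finger parallel gripper is mounted at the origin on the work surface. World frame = base frame: x ahead of the robot, y to its left, z up, the work surface at z = 0. Lengths are in m, angles in rad, forces in N, time in s.
With the tool pointing down it reaches from about 0.275 to 0.775 m from the base axis. Payload 14.6 kg.
Tool frame: the origin (TCP) lies at the very end of the fingers, on their centre line; the grasp point (between the pads) lies robot.hold_point_z behind it (robot.hold_point_z is the distance from the TCP to the grasp point, in m); z points along the fingers, y is the line along which they close (so a half turn about z gives the same grasp; the last joint's range is limited). The gripper opens to 85 mm and grips with 20 to 120 N. Pads are 22 mm wide; open, the fingers measure 114 mm over their backs; the gripper's body (76 mm by 85 mm) begins 54 mm behind the grasp point. The pads swing forward as they close: fully open they stand 13 mm farther back than shut.
Start: joints at [0.982, 0.263, -0.048, 1.259, 0, 1.415], TCP at [0.221, 0.476, 0.206] pointing down, gripper open.
Joint ranges: [-2.65, 2.65], [-0.89, 1.7], [-1.18, 1.37], [-2.13, 2.11], [-1.35, 1.29], [-3.14, 3.14]. Speed limits (rad/s): [1.89, 1.89, 2.57, 2.79, 3.14, 3.14].

## Interface

Orientations are given as [roll, pitch, yaw] about the fixed x, y, z axes, in that order (R = Rz(yaw) Ry(pitch) Rx(roll)).
In Python, from rig import state, eyes, robot, regions_of, mark_of gives the robot as it stands. The module is installed in compiled form; this text tells all that it offers.
- The arm moves only by the shell command python3 -m crank 'ROWS' [FORCE]. ROWS is JSON, a list of rows, each a list of 3 entries, a list of its own where there are three numbers: the closure in counts, from 0 (fully open) to 255 (shut), then the shift along the world's x, y, z in units of 30 mm (1.0 is 30 mm), then the turn, a rotation vector about the world's x, y, z in units of 6 degrees (1.0 is 6 degrees). In form: [[claw, [tx, ty, tz], [rx, ry, rz]], ...]. A call has 1 to 8 rows; each row is the pose to reach, as a shift and turn from the pose commanded when the call began; what a row does not reach only later rows make up. A row lasts 1/12 s, in which the tool goes at most 41.7 mm and 7.16 degrees, less where a joint would pass 70% of its speed; a pose out of reach is approached as far as the arm can. A call with a gripper value outside its range is refused whole. The fingers move at their own pace and stop on an object; FORCE is the grip in N (left out, the last holds). Time passes only in rows, so rows that repeat a pose let the fingers close. It gives the time, the measured TCP pose, the force, the opening and the grip force at its end, in the units of the state.
- state(): the state, without advancing time (a new reading comes with each control period).
- eyes.read_camera(name): name is "scene" or "top"; returns (picture, depth): 420x560x3 uint8, blue, green, red; 420x560 float32, m along the optical axis (not along the pixel's ray), 0 where there is no reading.
- eyes.camera_info(name): a dict with "K" (3x3 intrinsics, pixels), "extrinsics" (4x4, takes a point from camera to world coordinates). Camera axes: x right, y up, looking along -z (the intrinsics and any distortion apply to the point x, -y, -z); pixel columns grow to the right and rows downward; lengths in m; the calibration is good to about 2 mm. A picture is of the moment at which its call begins. camera_info takes no time and is no camera call.
- robot.job_done(): hands the job in; it is judged then, once.
Trained networks look in the newest picture that a camera, given by its name, has taken for a name from the list of things; names that differ only in an ending like _2 or _b are one class to them, and where a whole thing is asked for, a point or a joint stands for the part that bears it (a point fixed in the world has none). Each returns a list of dicts, best first, with "score" (0 to 1); they miss things now and then, are a little off and sometimes report something else, mostly with a low value. They report only what shows in the picture. A call takes as long as a camera call.
- regions_of(query, camera): "mask" (420x560 bool, what is visible of it) and "bbox" ([centre column, centre row, width, height] in pixels, round what is visible of it).
- mark_of(query, camera): "pixel" ([row, column] in pixels: a listed point, or the origin of a listed thing).
The state is a dict: "time_s": time; "joints": joint angles; "joint_velocities": joint speeds; "tau": joint torques, N m; "tcp_pos": TCP position; "eef_rot": TCP orientation; "ft_force": force on the tool from outside, world axes, zero at the start; "moment": the same for the moment, N m; "width": finger opening in m; "grasp_force": force on a finger pad.
Only numpy, scipy, OpenCV 4.12 (cv2) and the standard library are available. Lean on these libraries where they do the work, as an engineer would, in place of code of your own. Each camera call takes 0.05 s, during which the arm holds its last target. There are 200 camera calls.

## Task

The sprung gate of the test guard on the bench is bolted shut, and its worn barrel bolt sags so that its nose hooks behind the bent-up lip of the keeper. Take the bolt's upright handle, lift the bolt until the nose clears the lip, draw it right out of the keeper without wrenching it against the keeper, then pull the gate towards the robot until its free edge stands about 90 mm (a hand's width) open. Finish while still holding the gate there against its spring with the gripper; do not let go, and leave the meter, spool, screwdriver and jar where they are.

Things in the scene. Friction and masses are not known exactly. Their poses are not given: they have to be found in the camera images.
- guard: Fixed bench guard: aluminium posts, clear walls, open top; 330 mm wide (y), 225 deep (x), 150 high. Place and yaw vary. Origin on the work surface in the shut gate's mid-plane; x points into the guard (robot is on the -x side), y to the hinge side, z up. All coordinates below are in this frame with the gate shut; gate and bolt turn about the hinge.
- gate: Gate: aluminium frame 12 mm thick, clear panel, from its free edge (y = -100 mm) to y = +135, and from 14 to 150 mm above the surface (top edge 150 mm). Origin and axes coincide with the guard's while shut and turn with the gate. It carries the bolt on its front (-x) face.
- gate_hinge (a point): Point on the gate's vertical hinge axis, at surface height: (0, +140, 0) mm in the guard's frame.
- gate_edge (a point): Top of the gate's free edge, 240 mm from the hinge axis, 150 mm high: (0, -100, 150) mm in the gate's frame.
- swing (a joint): Opening angle of the gate, rad: 0 shut, grows as the free edge comes towards the robot (clockwise from above), stop at 1.2. A spring pulls it shut: 0.36 N m at 0, 0.6 N m at 0.4 rad (about 4 N at the handle). The free edge is open by 240 mm x sin(angle): 90 mm at 0.38 rad. With the nose in the keeper it has only about 0.02 rad of play.
- bolt: Plain steel barrel bolt, about 0.16 kg: 10 mm rod along the gate, 22 mm in front of its mid-plane, 150 mm high when level, with an upright handle and a drop nose. y axis along the rod to the hinge side, z along the handle. It rocks and slides in a dark collar at y = +30 mm (its origin when draw is 0); the oversize loop at y = -90 does not support it.
- handle_top (a point): Centre of the top of the bolt's upright handle, a round pin 12 mm thick, 55 mm tall from the rod's axis, at (-22, -60) mm when draw is 0 and level. Top about 196 mm high while sagging, 205 when level. Its upper 40 mm are free all round; fingers may reach over the gate's 150 mm top edge. Sagging leans it about 5 mm to -y.
- nose (a point): Middle of the underside of the nose, a steel block 12 x 12 x 22 mm at the far end of the rod (157 mm from the collar when draw is 0), reaching 16 mm below the rod's axis.
- lip (a point): Middle of the upper edge of the keeper's lip, 129 mm high, y = -110 mm. The nose must be higher than this to be drawn out; it hangs about 11 mm below it at the start and is 5 mm above it when the bolt is level.
- keeper: Keeper on the front of the post beyond the gate's free edge: steel pocket open at the top, y from -148 to -106 mm, x from -42 to -8, floor 118 mm high, front cheek up to 174, with the bent lip closing the bottom 11 mm of its mouth on the gate side. The cheek keeps the gate shut while the nose is in the pocket. Origin and axes as the guard's.
- tilt (a joint): Rocking of the bolt in its collar, rad: 0 level, about -0.10 sagging as at the start, +0.09 its upper stop; grows as the nose rises. The nose clears the lip above about -0.03. It sags again (down to -0.2) when not held.
- draw (a joint): Sliding of the bolt along its own rod, m: grows as it is drawn out towards the hinge side, near 0 at the start, stops at -0.012 and 0.055. About 1.2 N of friction. The nose is wholly out of the keeper from 0.030.
- meter: Bystander: handheld multimeter lying flat, 170 x 85 x 45 mm, on the free-edge side of the guard. Origin under its middle.
- spool: Bystander: grey wire spool standing on its flange, 60 mm diameter, 50 mm high. Origin under its middle.
- screwdriver: Bystander: screwdriver lying on the surface on the hinge side of the guard.
- jar: Bystander: closed jar, 60 mm diameter, 85 mm high, on the hinge side of the guard. Origin under its middle.

How it is judged:
On the way, in this order (a step that is already met when the one before it is completed fails the run):
1. the bolt is lifted: its nose is higher than the keeper's lip (z of nose in the frame of lip above 0 m), for 0.05 s.
2. the bolt is drawn out of the keeper (draw above 0.030) (value of joint draw above 0.03 m), for 0.1 s.
3. the gate is pulled open (swing above 0.2) (value of joint swing above 0.2 rad), for 0.1 s.
At the end, for the whole second after the job is handed in: The gate rests ajar between 0.25 and 0.55 rad (free edge 60 to 125 mm open), moving slower than 0.08 rad/s, with the bolt drawn out of the keeper (draw above 0.030), the fingers still bearing on the gate or its bolt with more than 1 N, and the four bystanders within 30 mm of where they began (value of joint swing between 0.25 and 0.55 rad and velocity of joint swing between -0.08 and 0.08 rad/s and value of joint draw above 0.03 m and contact force between the fingers and gate above 1 N and distance of each of meter, spool, screwdriver, jar from where it was at the start of the episode below 0.03 m); the arm keeps its last pose, push and grip.
It fails at once if the bolt is wrenched against the keeper with more than 40 N (contact force between bolt and keeper above 40 N).
It fails at once if a bystander is moved more than 30 mm (not (distance of each of meter, spool, screwdriver, jar from where it was at the start of the episode below 0.03 m)).
It also fails if it takes over 35 s, if anything falls off the work surface, if the arm or the gripper's body presses on something with over 40 N, if the wrist force passes 120 N, or if a joint passes its speed limit or range.

## Working session

There is one attempt and no reset: what is moved stays moved. The work goes in short steps, Python scripts to look and compute and a shell command to move; the robot and the scene stay as the last step left them, time stands still between calls to the robot, and variables do not carry over. Pictures are saved under pics/ and viewed, at most 10 in all, crops included, and the job is handed in when it is done.

```bash
mkdir -p pics
cat > h.py <<'E'
import numpy as np, cv2
from rig import state, eyes, robot, regions_of, mark_of
def ray(cam,px):
    i=eyes.camera_info(cam);K=np.array(i["K"]);T=np.array(i["extrinsics"])
    r,c=px
    d=np.array([(c-K[0,2])/K[0,0],-(r-K[1,2])/K[1,1],-1.0])
    return T[:3,3],T[:3,:3]@d
def at_z(cam,px,z):
    o,d=ray(cam,px);return o+d*(z-o[2])/d[2]
def at_depth(cam,px,dep):
    o,d=ray(cam,px);return o+d*dep
def tri(a,b):
    (o1,d1),(o2,d2)=a,b
    A=np.stack([d1,-d2],1);s=np.linalg.lstsq(A,o2-o1,rcond=None)[0]
    p,q=o1+d1*s[0],o2+d2*s[1];return (p+q)/2,np.linalg.norm(p-q)
E
python3 - <<'E'
from h import *
np.set_printoptions(precision=4,suppress=True)
for c in("scene","top"):
    im,d=eyes.read_camera(c);cv2.imwrite(f"pics/{c}0.png",im)
    print(c,eyes.camera_info(c))
R={}
for q,z in(("handle_top",.196),("gate_hinge",0),("gate_edge",.15),("lip",.129),("nose",.118),("guard",0),("meter",0),("spool",0),("jar",0)):
    for c in("scene","top"):
        m=mark_of(q,c)
        if m:
            R[q,c]=ray(c,m[0]["pixel"]);print(q,c,m[0]["pixel"],round(m[0]["score"],2),at_z(c,m[0]["pixel"],z))
    if (q,"scene") in R and (q,"top") in R: print("  tri",tri(R[q,"scene"],R[q,"top"]))
s=state();print(s["time_s"],s["tcp_pos"],s["eef_rot"],s["width"],robot.hold_point_z)
E
```

```text
scene {'K': array([[391.6047,   0.    , 288.9432],
       [  0.    , 391.6047, 209.9893],
       [  0.    ,   0.    ,   1.    ]]), 'extrinsics': array([[-0.5114, -0.5209,  0.6834,  1.0815],
       [ 0.8592, -0.3207,  0.3985,  0.3187],
       [ 0.0116,  0.7911,  0.6116,  0.6125],
       [ 0.    ,  0.    ,  0.    ,  1.    ]])}
top {'K': array([[428.1289,   0.    , 281.5935],
       [  0.    , 428.1289, 207.8688],
       [  0.    ,   0.    ,   1.    ]]), 'extrinsics': array([[-0.0054,  0.9902, -0.1398,  0.4174],
       [-0.9999, -0.0066, -0.0084,  0.014 ],
       [-0.0093,  0.1397,  0.9901,  1.0174],
       [ 0.    ,  0.    ,  0.    ,  1.    ]])}
handle_top scene [195.3, 290.2] 0.92 [0.5771 0.0267 0.196 ]
handle_top top [186.8, 276.2] 0.93 [0.5749 0.0313 0.196 ]
  tri (array([0.5761, 0.0291, 0.196 ]), np.float64(0.005043078191599584))
gate_hinge scene [296.8, 387.0] 0.65 [0.5377 0.2309 0.    ]
gate_hinge top [217.5, 193.5] 0.98 [0.5391 0.234  0.    ]
  tri (array([0.5392, 0.2323, 0.0023]), np.float64(0.0023530683509317436))
gate_edge scene [214.0, 273.1] 0.67 [ 0.5912 -0.002   0.15  ]
g
[... 369 characters left out ...]
  0.118 ]
guard scene [283.6, 320.7] 0.71 [0.5757 0.102  0.    ]
meter scene [283.9, 320.9] 0.54 [0.5762 0.1028 0.    ]
meter top [234.5, 368.2] 0.89 [ 0.4957 -0.1826  0.    ]
  tri (array([ 0.4805, -0.074 , -0.117 ]), np.float64(0.26168294649674884))
spool scene [195.2, 289.8] 0.74 [ 0.3399 -0.1118  0.    ]
spool top [153.7, 358.0] 0.87 [ 0.6932 -0.1644  0.    ]
  tri (array([ 0.6028, -0.0488,  0.2155]), np.float64(0.16280489415157468))
jar scene [341.5, 436.9] 0.76 [0.589  0.3424 0.    ]
jar top [194.1, 149.0] 0.68 [0.5968 0.3431 0.    ]
  tri (array([0.5953, 0.3414, 0.0074]), np.float64(0.0014202885793419405))
1.0 [0.2206 0.4764 0.2059] [-3.1415 -0.      2.7078] 0.08528580082817205 0.0187
```

Run:
```python
import cv2
a=cv2.imread("pics/top0.png")[90:310,130:420];b=cv2.imread("pics/scene0.png")[130:350,200:490]
cv2.imwrite("pics/c0.png",cv2.resize(cv2.vconcat([a,b])[:,:],None,fx=1.36,fy=1.36))
```

```text
(no output)
```

View pics/c0.png

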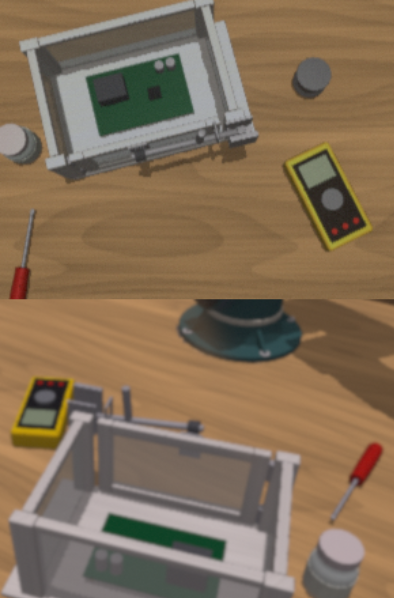

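View pics/top0.png

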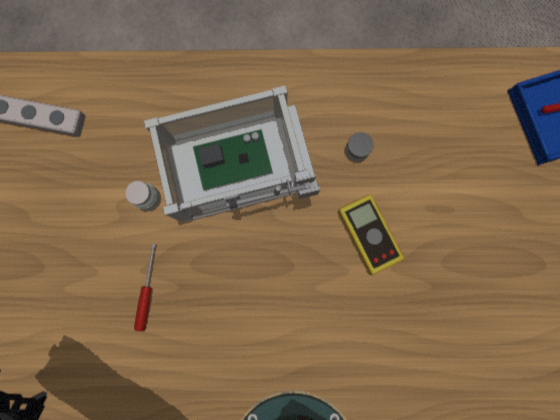

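Run:
```python
from h import *
np.set_printoptions(precision=4,suppress=True)
im,d=eyes.read_camera("top");im2,d2=eyes.read_camera("scene")
a=cv2.resize(im[160:225,155:330],None,fx=4.5,fy=4.5,interpolation=cv2.INTER_CUBIC)
b=cv2.resize(im2[180:260,250:425],None,fx=3.6,fy=3.6,interpolation=cv2.INTER_CUBIC)
b=cv2.copyMakeBorder(b,0,0,0,a.shape[1]-b.shape[1],cv2.BORDER_CONSTANT)
cv2.imwrite("pics/c1.png",cv2.vconcat([a,b]))
# world heights from top depth
T=np.array(eyes.camera_info("top")["extrinsics"]);K=np.array(eyes.camera_info("top")["K"])
v,u=np.mgrid[:420,:560];P=np.stack([(u-K[0,2])/K[0,0]*d,-(v-K[1,2])/K[1,1]*d,-d],-1)@T[:3,:3].T+T[:3,3]
np.save("P.npy",P)
m=(P[...,2]>.135)&(P[...,0]>.4)&(P[...,0]<.9)&(abs(P[...,1])<.35)
pts=P[m][:,:2].astype(np.float32);r=cv2.minAreaRect(pts);print(m.sum(),r);print(cv2.boxPoints(r))
h=(P[...,2]>.158)&m;
for r_,c_ in np.argwhere(h):print(r_,c_,P[r_,c_])
```

```text
5087 ((0.5867120027542114, 0.11217083036899567), (0.37663042545318604, 0.318450927734375), 14.296814918518066)
[[ 0.3649  0.22  ]
 [ 0.4435 -0.0886]
 [ 0.8085  0.0044]
 [ 0.7299  0.313 ]]
0 42 [0.4174 0.014  1.0174]
0 67 [0.4174 0.014  1.0174]
0 270 [0.4174 0.014  1.0174]
0 342 [0.4174 0.014  1.0174]
0 404 [0.4174 0.014  1.0174]
1 279 [0.4174 0.014  1.0174]
1 341 [0.4174 0.014  1.0174]
2 17 [0.4174 0.014  1.0174]
2 26 [0.4174 0.014  1.0174]
2 220 [0.4174 0.014  1.0174]
3 17 [0.4174 0.014  1.0174]
3 189 [0.4174 0.014  1.0174]
4 228 [0.4174 0.014  1.0174]
4 366 [0.4174 0.014  1.0174]
5 146 [0.4174 0.014  1.0174]
5 393 [0.4174 0.014  1.0174]
5 414 [0.4174 0.014  1.0174]
5 488 [0.4174 0.014  1.0174]
5 519 [0.4174 0.014  1.0174]
6 381 [0.4174 0.014  1.0174]
6 447 [0.4174 0.014  1.0174]
7 193 [0.4174 0.014  1.0174]
7 225 [0.4174 0.014  1.0174]
7 307 [0.4174 0.014  1.0174]
7 337 [0.4174 0.014  1.0174]
7 340 [0.4174 0.014  1.0174]
8 358 [0.4174 0.014  1.0174]
8 495 [0.4174 0.014  1.0174]
8 553 [0.4174 0.014  1.0174]
9 7 [0.4174 0.014  1.0174]
9 298 [0.4174 0.014  1.0174]
9 386 [0.4174 0.014 
[... 28230 characters left out ...]
7 [0.4174 0.014  1.0174]
411 222 [0.4174 0.014  1.0174]
411 370 [0.4174 0.014  1.0174]
412 67 [0.4174 0.014  1.0174]
412 166 [0.4174 0.014  1.0174]
412 375 [0.4174 0.014  1.0174]
413 44 [0.4174 0.014  1.0174]
413 272 [0.4174 0.014  1.0174]
414 175 [0.4174 0.014  1.0174]
415 47 [0.4174 0.014  1.0174]
415 54 [0.4174 0.014  1.0174]
415 101 [0.4174 0.014  1.0174]
416 244 [0.4174 0.014  1.0174]
416 266 [0.4174 0.014  1.0174]
416 558 [0.4174 0.014  1.0174]
417 53 [0.4174 0.014  1.0174]
417 137 [0.4174 0.014  1.0174]
417 348 [0.4174 0.014  1.0174]
418 87 [0.4174 0.014  1.0174]
418 264 [0.4174 0.014  1.0174]
418 354 [0.4174 0.014  1.0174]
418 473 [0.4174 0.014  1.0174]
419 240 [0.4174 0.014  1.0174]
```

View pics/c1.png

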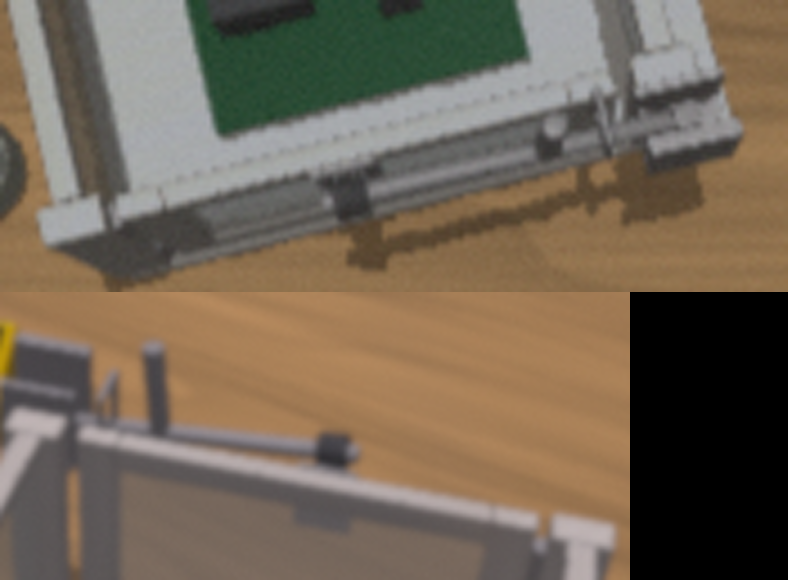

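Run:
```python
from h import *
np.set_printoptions(precision=4,suppress=True)
P=np.load("P.npy")
q=lambda x,y:(160+y/4.5,155+x/4.5)
for n,x,y,z in(("gateFrontTopHinge",115,222,.15),("gateFrontTopFree",612,97,.15),("gateBackTopHinge",115,200,.15),("gateBackTopFree",612,80,.15),("postHingeOuterFront",42,243,.15),("rodEndCollarside",365,190,.155),("rodNearHandle",520,155,.15),("handle",553,124,.196),("keeperfrontR",742,125,.174),("keeperfrontL",650,150,.174)):
    r,c=q(x,y);print(n,at_z("top",(r,c),z),np.median(P[int(r)-1:int(r)+2,int(c)-1:int(c)+2,2]))
print(at_z("scene",(195.5,292.2),.196), tri(ray("scene",(195.5,292.2)),ray("top",(187.6,277.9))))
m=(P[...,2]>.14)&(P[...,2]<.156)&(P[...,0]>.5)&(P[...,0]<.62)&(P[...,1]>.02)&(P[...,1]<.21)
p=P[m];k=np.polyfit(p[:,1],p[:,0],1)
for _ in range(6):
    e=p[:,0]-np.polyval(k,p[:,1]);g=abs(e)<.008;k=np.polyfit(p[g,1],p[g,0],1)
print(k,np.degrees(np.arctan(-k[0])),g.sum(),p[:,2].mean())
```

```text
gateFrontTopHinge [0.5382 0.2285 0.15  ] 0.13666737056633282
gateFrontTopFree [0.5945 0.0017 0.15  ] 0.14061301392009384
gateBackTopHinge [0.5483 0.2288 0.15  ] 0.1375228690104363
gateBackTopFree [0.6025 0.0016 0.15  ] 0.010630023301420266
postHingeOuterFront [0.5288 0.2615 0.15  ] 0.0024815469293977266
rodEndCollarside [0.5514 0.1141 0.155 ] 0.15788859192985194
rodNearHandle [0.5678 0.0439 0.15  ] 0.14756199134759285
handle [0.5734 0.028  0.196 ] 0.19722662840559357
keeperfrontR [ 0.5765 -0.0557  0.174 ] 0.17133811803135246
keeperfrontL [ 0.5655 -0.0146  0.174 ] 0.16677409632704943
[0.5757 0.0302 0.196 ] (array([0.5735, 0.0284, 0.194 ]), np.float64(0.0008532607100100015))
[-0.2557  0.6031] 14.341103531228274 640 0.15006754445468187
```

```bash
python3 -m crank '[[0,[0.3,-0.3,1],[0,0,-0.5]],[0,[1,-1,2],[0,0,-1]],[0,[1.8,-2,2],[0,0,-1.6]],[0,[2.6,-3,2],[0,0,-2.2]],[0,[3.4,-4,2],[0,0,-2.8]],[0,[4.2,-5,2],[0,0,-3.4]],[0,[5,-6,2],[0,0,-4]],[0,[5.8,-7,2],[0,0,-4.6]]]' 30
python3 -m crank '[[0,[0.8,-1,0],[0,0,-0.6]],[0,[1.6,-2,0],[0,0,-1.2]],[0,[2.4,-3,0],[0,0,-1.8]],[0,[3.2,-4,0],[0,0,-2.4]],[0,[4,-5,0],[0,0,-3]],[0,[4.8,-6,0],[0,0,-3.6]],[0,[5.4,-7,0],[0,0,-3.92]],[0,[5.93,-7.9,0],[0,0,-3.92]]]'
python3 - <<'E'
from h import *
np.set_printoptions(precision=4,suppress=True)
s=state();print(s["time_s"],s["tcp_pos"],s["eef_rot"],s["ft_force"])
im,d=eyes.read_camera("scene")
m=mark_of("handle_top","scene");print(m[0]["pixel"],m[0]["score"],at_z("scene",m[0]["pixel"],.196))
cv2.imwrite("pics/s1.png",cv2.resize(im[130:280,200:400],None,fx=3,fy=3))
E
```

```text
time_s: 1.77
tcp_pos: [0.3955, 0.2647, 0.2661]
eef_rot: [3.141, 0.0, 2.223]
ft_force: [1.2, 0.5, -0.3]
width: 0.0859
grasp_force: 0.0
time_s: 2.43
tcp_pos: [0.5736, 0.0273, 0.2656]
eef_rot: [-3.141, 0.0, 1.813]
ft_force: [-0.4, 0.3, -0.6]
width: 0.0852
grasp_force: 0.0
2.4333 [0.5736 0.0273 0.2656] [-3.1415  0.      1.8125] [-0.4376  0.3457 -0.6487]
[194.8, 287.5] 0.89 [0.5783 0.0217 0.196 ]
```

View pics/s1.png

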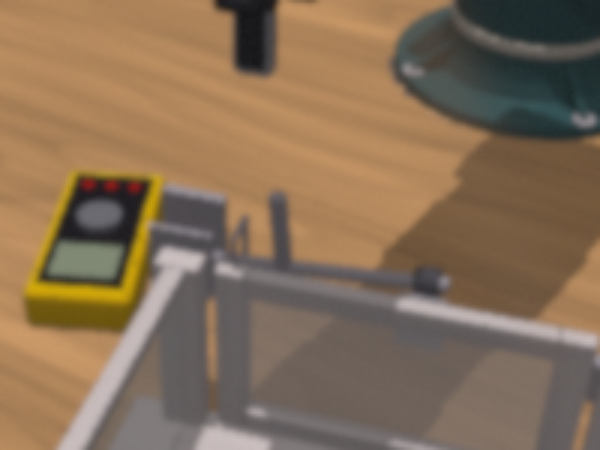

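```bash
python3 -m crank '[[0,[0,0.08,-0.8],[0,0,0]],[0,[0,0.08,-1.6],[0,0,0]],[0,[0,0.08,-2.4],[0,0,0]],[0,[0,0.08,-3.0],[0,0,0]],[0,[0,0.08,-3.25],[0,0,0]],[0,[0,0.08,-3.25],[0,0,0]]]'
python3 - <<'E'
from h import *
im,d=eyes.read_camera("top");i2,d=eyes.read_camera("scene")
a=cv2.resize(im[150:230,240:340],None,fx=4,fy=4);b=cv2.resize(i2[130:230,230:355],None,fx=3.2,fy=3.2)
cv2.imwrite("pics/s2.png",cv2.hconcat([a,b]))
E
```

```text
time_s: 3.03
tcp_pos: [0.5716, 0.0322, 0.1672]
eef_rot: [-3.139, -0.001, 1.816]
ft_force: [-0.1, -0.2, 0.7]
width: 0.0856
grasp_force: 0.0
```

View pics/s2.png

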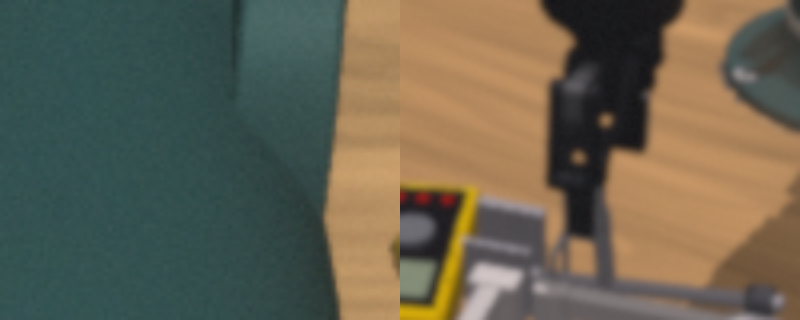

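```bash
python3 -m crank '[[120,[0,0,0],[0,0,0]],[160,[0,0,0],[0,0,0]],[190,[0,0,0],[0,0,0]],[210,[0,0,0],[0,0,0]],[230,[0,0,0],[0,0,0]],[255,[0,0,0],[0,0,0]],[255,[0,0,0],[0,0,0]],[255,[0,0,0],[0,0,0]]]' 25
```

```text
time_s: 3.8
tcp_pos: [0.5728, 0.0318, 0.1686]
eef_rot: [3.141, 0.0, 1.816]
ft_force: [0.4, 1.3, 1.1]
width: 0.0084
grasp_force: 24.4
```

```bash
python3 -m crank '[[255,[0,0,0],[0,0,0]],[255,[0,0,0],[0,0,0]]]'
```

```text
time_s: 3.97
tcp_pos: [0.5727, 0.0318, 0.1685]
eef_rot: [3.141, 0.0, 1.816]
ft_force: [1.5, 0.0, 2.2]
width: 0.0082
grasp_force: 24.5
```

Run:
```python
from h import *
i2,d=eyes.read_camera("scene")
m=mark_of("handle_top","scene");print([(x["pixel"],x["score"]) for x in m[:2]])
cv2.imwrite("pics/s3.png",cv2.resize(i2[140:240,240:365],None,fx=5,fy=5,interpolation=cv2.INTER_CUBIC))
```

```text
[([194.5, 291.6], 0.76), ([219.3, 231.6], 0.74)]
```

View pics/s3.png

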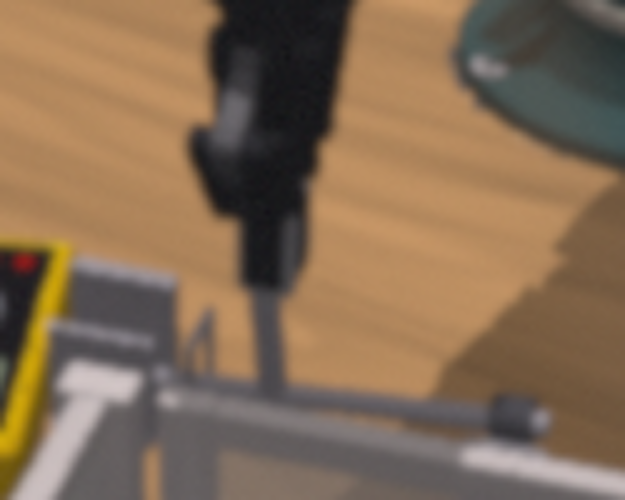

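```bash
python3 -m crank '[[255,[0,0.01,0.06],[-0.18,-0.05,0]],[255,[-0.01,0.04,0.13],[-0.4,-0.1,0]],[255,[-0.01,0.06,0.2],[-0.6,-0.15,0]],[255,[-0.02,0.08,0.28],[-0.85,-0.2,0]],[255,[-0.03,0.1,0.36],[-1.1,-0.28,0]],[255,[-0.03,0.1,0.36],[-1.1,-0.28,0]],[255,[-0.03,0.1,0.36],[-1.1,-0.28,0]]]'
python3 - <<'E'
from h import *
i2,d=eyes.read_camera("scene")
cv2.imwrite("pics/s4.png",cv2.resize(i2[140:240,240:365],None,fx=5,fy=5,interpolation=cv2.INTER_CUBIC))
E
```

```text
time_s: 4.65
tcp_pos: [0.5716, 0.0354, 0.1794]
eef_rot: [3.141, 0.119, 1.817]
ft_force: [1.7, 1.2, -1.8]
width: 0.0081
grasp_force: 24.3
```

View pics/s4.png

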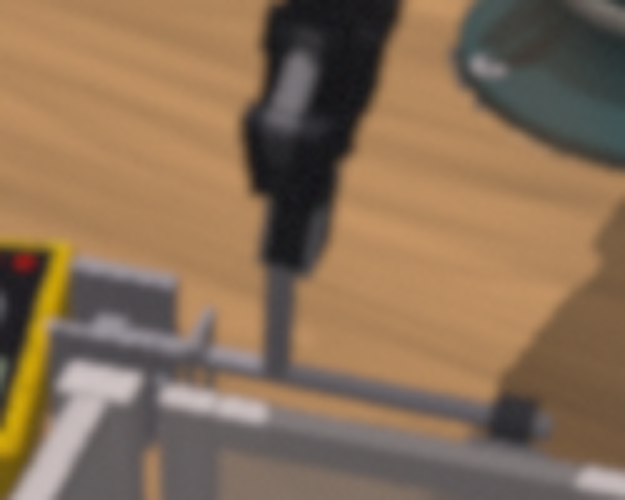

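```bash
python3 -m crank '[[255,[-0.05,0.2,0],[0,0,0]],[255,[-0.1,0.4,-0.01],[0,0,0]],[255,[-0.15,0.6,-0.01],[0,0,0]],[255,[-0.2,0.8,-0.02],[0,0,0]],[255,[-0.25,1,-0.02],[0,0,0]],[255,[-0.3,1.2,-0.02],[0,0,0]],[255,[-0.36,1.42,-0.03],[0,0,0]],[255,[-0.36,1.42,-0.03],[0,0,0]]]'
python3 -m crank '[[255,[0,0,0],[0,0,0]],[255,[0,0,0],[0,0,0]]]'
python3 - <<'E'
from h import *
i2,d=eyes.read_camera("scene")
cv2.imwrite("pics/s5.png",cv2.resize(i2[140:240,240:365],None,fx=5,fy=5,interpolation=cv2.INTER_CUBIC))
E
```

```text
time_s: 5.37
tcp_pos: [0.5605, 0.0787, 0.1782]
eef_rot: [3.141, 0.118, 1.817]
ft_force: [2.5, 1.4, -1.9]
width: 0.0084
grasp_force: 24.4
time_s: 5.53
tcp_pos: [0.5607, 0.0776, 0.1781]
eef_rot: [3.141, 0.118, 1.816]
ft_force: [2.5, 1.0, -2.6]
width: 0.0079
grasp_force: 24.3
```

View pics/s5.png

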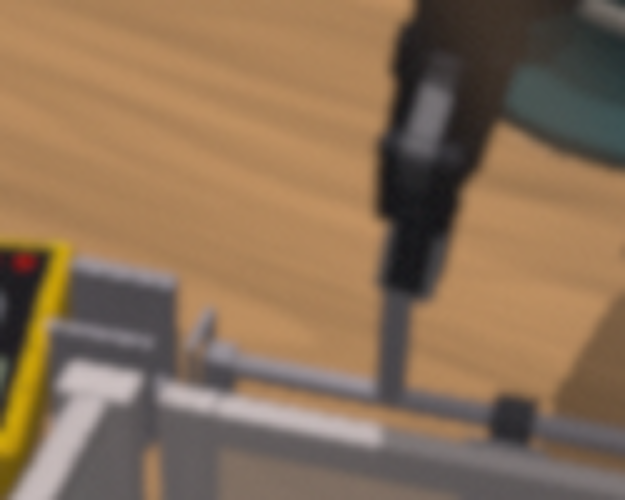

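```bash
python3 -m crank '[[255,[-0.13,-0.01,0],[0,0,-0.24]],[255,[-0.26,-0.02,0],[0,0,-0.48]],[255,[-0.4,-0.03,0],[0,0,-0.72]],[255,[-0.53,-0.03,0],[0,0,-0.96]],[255,[-0.66,-0.03,0],[0,0,-1.2]],[255,[-0.79,-0.03,0],[0,0,-1.43]],[255,[-0.92,-0.02,0],[0,0,-1.67]],[255,[-1.05,-0.01,0],[0,0,-1.91]]]'
```

```text
time_s: 6.25
tcp_pos: [0.5293, 0.0769, 0.1783]
eef_rot: [3.141, 0.119, 1.614]
ft_force: [2.5, 1.8, -2.9]
width: 0.0081
grasp_force: 24.3
```

```bash
python3 -m crank '[[255,[-0.13,0.01,0],[0,0,-0.24]],[255,[-0.26,0.03,0],[0,0,-0.48]],[255,[-0.39,0.05,0],[0,0,-0.72]],[255,[-0.52,0.07,0],[0,0,-0.96]],[255,[-0.65,0.1,0],[0,0,-1.2]],[255,[-0.78,0.13,0],[0,0,-1.43]],[255,[-0.9,0.16,0],[0,0,-1.67]],[255,[-1,0.19,0],[0,0,-1.85]]]'
python3 -m crank '[[255,[0,0,0],[0,0,0]],[255,[0,0,0],[0,0,0]],[255,[0,0,0],[0,0,0]],[255,[0,0,0],[0,0,0]]]'
python3 - <<'E'
from h import *
np.set_printoptions(precision=4,suppress=True)
i2,d=eyes.read_camera("scene")
for q,z in(("gate_edge",.15),("nose",.134)):
    m=mark_of(q,"scene")
    if m:print(q,m[0]["pixel"],m[0]["score"],at_z("scene",m[0]["pixel"],z))
cv2.imwrite("pics/s6.png",cv2.resize(i2[120:300,200:440],None,fx=3,fy=3))
E
```

```text
time_s: 6.92
tcp_pos: [0.4994, 0.0826, 0.1784]
eef_rot: [3.141, 0.119, 1.42]
ft_force: [4.3, -0.6, -2.2]
width: 0.0081
grasp_force: 24.4
time_s: 7.25
tcp_pos: [0.4996, 0.0826, 0.1783]
eef_rot: [3.141, 0.119, 1.422]
ft_force: [2.8, -1.9, -1.5]
width: 0.0082
grasp_force: 24.7
gate_edge [191.2, 296.2] 0.73 [ 0.5024 -0.0024  0.15  ]
```

View pics/s6.png

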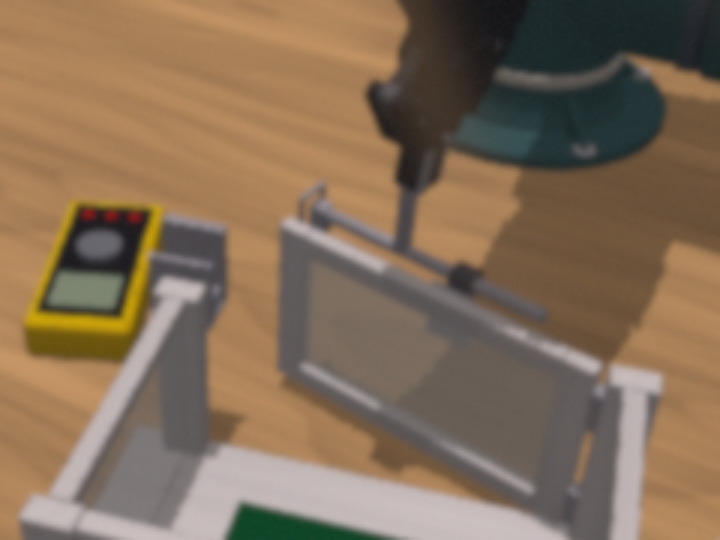

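```bash
python3 -c "
from rig import robot
print(robot.job_done())"
```

```text
the job is handed in; nothing more can be done
None
```

I lifted the bolt clear of the lip, drew it about 43 mm out of the keeper, and handed the job in with the gripper still holding the gate about 90–95 mm open (roughly 0.39 rad); the final picture shows the meter undisturbed, the moves never went near the other bystanders, and no verdict came back.

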